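Fit the stop sleeve and move the ladder-lock bench stop out one hole

TASK

Of the two brass sleeves standing on the bench, slip the one whose bore fits the thin gauge post on the steel sliding section over that post, fully home, and let go of it; the sleeve that is too tight stays standing on the bench. Then pull up the section's black lock knob, slide the section along the perforated rail to the very next hole, away from the wooden end block, and let the pin drop fully into that hole. Finish still gripping the knob with the pin held down in its hole, and leave the glue bottle, chisel and wooden strip alone.

Things in the scene. Friction and masses are not known exactly. Their poses are not given: they have to be found in the camera images.
- rail: Perforated aluminium rail fixed to the bench, 300 mm long, 46 mm wide, 26 mm high. Origin: centre of its underside; its x axis runs level along the rail, from the wooden end block (70 x 30 x 45 mm high, at x = -165 mm) towards the open end. Along its middle are five square holes 11 x 14 mm, 40 mm apart, at x = -50, -10, 30, 70, 110 mm. The section starts with its pin in the one at x = 30 mm.
- next_hole (a point): Centre of the mouth of the hole the pin must go into next (rail x = 70 mm, on the rail's top, 26 mm above the bench). Fixed to the rail.
- section (a joint): How far the steel sliding section has moved along the rail towards the open end, in m: 0 at the start, 0.040 at the next hole, 0.080 at the one after (stop at 0.085). The section is a saddle plate 155 mm long, 56 mm wide, top 32 mm above the bench, 0.45 kg, with about 2.5 N of sliding friction. The lock pin holds it until lifted more than 12 mm; the round pin (8 mm) has 1.5 mm of play either way in a hole.
- gauge_seat (a point): Point on the axis of the gauge post, 22 mm above the section's plate (54 mm above the bench): where the middle of a fully home sleeve lies. The post is upright, fixed on the section, 12 mm in diameter, 36 mm tall above the plate (top 68 mm above the bench) with a chamfered tip, 105 mm behind the knob on the end-block side. Moves with the section.
- plunger (a joint): How far the lock plunger is pulled up, in m: 0 with the pin fully down in a hole, 0.020 at its upper stop, about 0.012 when the pin tip rests on the rail between holes. A spring pulls it down with about 5 N at 0 and 8 N at the top. It rides on the section, so the section is moved by the raised knob.
- knob: Black round knob on the plunger, upright cylinder 28 mm in diameter and 26 mm high; origin at its centre, 67 mm above the bench with the pin down (35 mm above the section's plate; below it is a boss 20 mm in diameter). It rises with the plunger and moves with the section.
- sleeve_wide_mid (a point): Middle (half-way up, on the axis) of the brass sleeve with the wide bore, 15 mm, which fits the gauge post. Outside 32 mm in diameter, 44 mm high, 0.08 to 0.17 kg; stands upright on the bench, z axis up. May be in either of the two sleeve places.
- sleeve_narrow_mid (a point): Middle of the other brass sleeve, same outside (32 mm diameter, 44 mm high), bore only 9 mm, too tight for the post. Stands upright on the bench; it is to end standing on the bench.
- glue: Bystander: white glue bottle, 52 mm in diameter, 130 mm tall, origin at its underside. Leave alone.
- chisel: Bystander: chisel lying flat, 225 mm long along its x axis, wooden handle towards -x, about 26 mm high; origin under it near the middle. Leave alone.
- brace: Bystander: pale wooden strip 160 x 18 x 14 mm lying along its x axis, origin at the centre of its underside. Leave alone.
There are look-alikes about, which are no part of the job. Leave any blue look-alike of the part that bears sleeve_wide_mid alone.

How it is judged:
By the outcome, as a careful person would: the job done as asked, in the order asked, and still so for the second after the job is handed in, while the arm keeps its last pose, push and grip.
It also fails if it takes over 45 s, if anything falls off the work surface, if the arm or the gripper's body presses on something with over 40 N, if the wrist force passes 120 N, or if a joint passes its speed limit or range.

ROBOT

A 6-joint arm with a two-finger parallel gripper is mounted at the origin on the work surface. World frame = base frame: x ahead of the robot, y to its left, z up, the work surface at z = 0. Lengths are in m, angles in rad, forces in N, time in s.
With the tool pointing down it reaches from about 0.35 to 0.975 m from the base axis. Payload 4.9 kg.
Tool frame: the origin (TCP) lies at the very end of the fingers, on their centre line; the grasp point (between the pads) lies 19 mm behind it; x points along the fingers, z is the direction in which the jaws open and shut, and the axes are right-handed (so a half turn about x gives the same grasp; the last joint's range is limited). The gripper opens to 85 mm and grips with 20 to 120 N. Pads are 22 mm wide; open, the fingers measure 114 mm over their backs; the gripper's body (76 mm by 85 mm) begins 54 mm behind the grasp point. The pads swing forward as they close: fully open they stand 13 mm farther back than shut.
Start: joints at [1.02, 0.053, 1.613, -0, 1.476, -0.119], TCP at [0.262, 0.568, 0.208] pointing down, gripper open.
Joint ranges: [-3.01, 3.01], [-1.01, 2.22], [0.06, 2.58], [-1.02, 4.17], [0.09, 2.62], [-3.14, 3.14]. Speed limits (rad/s): [2.57, 2.57, 3.14, 3.14, 3.14, 3.14].

INTERFACE

Orientations are given as a unit quaternion [w, x, y, z].
In Python, from plant import manip, vision, job gives the robot as it stands.
- The arm moves only by the tool servo_tool, never from a script. Its arguments are lists of equal length, an entry for each row: "twist": the turn, a rotation vector about the world's x, y, z in rad, a list of three; "xyz": the shift along the world's x, y, z in cm, a list of three; "fingers": the opening, from 0 (shut) to 1 (fully open). In form: {"twist": [[wx, wy, wz], ...], "xyz": [[x, y, z], ...], "fingers": [fingers, ...]}. A call has 1 to 8 rows; each row shifts and turns the commanded pose from where the row before left it; what a row does not reach is not made up. A row lasts 1/8 s, in which the tool goes at most 62.5 mm and 10.7 degrees, less where a joint would pass 70% of its speed; a pose out of reach is approached as far as the arm can. A call with a gripper value outside its range is refused whole. The fingers move at their own pace and stop on an object; the grip force is fixed at half the most. Time passes only in rows, so rows that do not move let the fingers close. It gives the time, the measured TCP pose, the force and the opening at its end, in the units of the state.
- manip.state(): the state, without advancing time (a new reading comes with each control period).
- vision.grab_frame(name): name is "scene" or "top" or "wrist"; returns the picture (384x512x3 uint8, red, green, blue); there is no depth.
- vision.get_calibration(name): a dict with "camera_matrix" (3x3 intrinsics, pixels), "origin" and "orientation" of the camera in the world; the wrist camera has in their place "mount" (4x4, takes a point from camera to tool coordinates, whose origin is the TCP and whose axes are the tool frame's). Camera axes: x right, y up, looking along -z (the intrinsics and any distortion apply to the point x, -y, -z); pixel columns grow to the right and rows downward; lengths in m; the calibration is good to about 2 mm. The wrist camera is an equidistant fisheye: a pixel r from the principal point sees the ray r / f radians off the axis. A picture is of the moment at which its call begins: read the wrist's pose just before it. get_calibration takes no time and is no camera call.
- job.job_done(): hands the job in, once; it reports no verdict.
Trained networks look in the newest picture that a camera, given by its name, has taken for a name from the list of things; names that differ only in an ending like _2 or _b are one class to them, and where a whole thing is asked for, a point or a joint stands for the part that bears it (a point fixed in the world has none). Each returns a list of dicts, best first, with "score" (0 to 1); they miss things now and then, are a little off and sometimes report something else, mostly with a low value. They report only what shows in the picture. A call takes as long as a camera call. They do not tell look-alikes from the thing itself.
- vision.spot_in(camera, label): "extent" ([centre column, centre row, width, height] in pixels, round what is visible of it).
The state is a dict: "time": time; "joint_pos": joint angles; "joint_vel": joint speeds; "joint_efforts": joint torques, N m; "tool_pos": TCP position; "tool_rot": TCP orientation; "contact_force": force on the tool from outside, world axes, zero at the start; "ft_torque": the same for the moment, N m; "gripper_width": opening from 0.0 (shut) to 1.0 (fully open).
Only numpy, scipy, OpenCV 4.12 (cv2) and the standard library are available. Lean on these libraries where they do the work, as an engineer would, in place of code of your own. Each camera call takes 0.05 s, during which the arm holds its last target.

## Working session

There is one attempt and no reset: what is moved stays moved. The work goes in short steps, Python scripts to look and compute and a tool call to move; the robot and the scene stay as the last step left them, time stands still between calls to the robot, and variables do not carry over. Pictures are saved under pics/ and viewed, and the job is handed in when it is done.

Besides the shell and the picture viewer there is one more tool, called after "Request:" by a JSON object that holds its "op" and its "data". servo_tool: Moves the arm, as the interface text tells. Its arguments: {"type":"object","properties":{"twist":{"type":"array","items":{"type":"array","items":{"type":"number"}}},"xyz":{"type":"array","items":{"type":"array","items":{"type":"number"}}},"fingers":{"type":"array","items":{"type":"number"}}},"required":["twist","xyz","fingers"]}

```bash
mkdir -p pics; ls
cat > h.py <<'E'
import numpy as np, cv2
from plant import manip, vision, job
from scipy.spatial.transform import Rotation as R
def rot(q): return R.from_quat([q[1],q[2],q[3],q[0]]).as_matrix()
def save(name,fn):
    im=vision.grab_frame(name); cv2.imwrite('pics/'+fn,cv2.cvtColor(im,cv2.COLOR_RGB2BGR)); return im
def cam(name,st=None):
    c=vision.get_calibration(name); K=np.array(c['camera_matrix'])
    if 'mount' in c:
        st=st or manip.state(); T=np.eye(4);T[:3,:3]=rot(st['tool_rot']);T[:3,3]=st['tool_pos']
        M=T@np.array(c['mount']); return K,M[:3,:3],M[:3,3],c
    return K,rot(c['orientation']),np.array(c['origin']),c
def ray(name,u,v,st=None):
    K,Rm,o,c=cam(name,st)
    x=(u-K[0,2])/K[0,0]; y=(v-K[1,2])/K[1,1]
    if name=='wrist':
        r=np.hypot(x,y); d=np.array([0,0,1.]) if r<1e-9 else np.array([np.sin(r)*x/r,np.sin(r)*y/r,np.cos(r)])
    else:
        D=np.array(c.get('distortion',np.zeros(5)),float)
        p=cv2.undistortPoints(np.array([[[u,v]]],float),K,D)[0,0]; d=np.array([p[0],p[1],1])
    d=d*[1,-1,-1]; return o,Rm@d/np.linalg.norm(d)
def at_z(name,u,v,z,st=None):
    o,d=ray(name,u,v,st); return o+d*(z-o[2])/d[2]
def proj(name,p,st=None):
    K,Rm,o,c=cam(name,st); q=Rm.T@(np.array(p)-o); q=q*[1,-1,-1]
    if name=='wrist':
        th=np.arctan2(np.hypot(q[0],q[1]),q[2]); ph=np.arctan2(q[1],q[0]); x,y=th*np.cos(ph),th*np.sin(ph)
        return np.array([K[0,0]*x+K[0,2],K[1,1]*y+K[1,2]])
    D=np.array(c.get('distortion',np.zeros(5)),float)
    return cv2.projectPoints(q.reshape(1,3),np.zeros(3),np.zeros(3),K,D)[0].ravel()
E
python3 - <<'E'
from h import *
np.set_printoptions(precision=4,suppress=True)
s=manip.state(); print({k:np.round(v,4) for k,v in s.items()})
for n in ['scene','top','wrist']:
    save(n,n+'1.png'); print(n,vision.get_calibration(n))
    for l in (['knob','sleeve_wide_mid','sleeve_narrow_mid','gauge_seat','rail','glue','section'] if n=='top' else []):
        print(l,[(round(d['score'],2),np.round(d['extent'],1)) for d in vision.spot_in(n,l)])
E
```

```text
pics
{'time': np.float64(0.0), 'joint_pos': array([ 1.0199,  0.0533,  1.6143,  0.    ,  1.476 , -0.119 ]), 'joint_vel': array([ 0.0009,  0.0006,  0.0019, -0.0012,  0.0009, -0.0004]), 'joint_efforts': array([  0.0009, -39.3671, -37.0185,   0.0001,   0.007 ,   0.    ]), 'tool_pos': array([0.2612, 0.567 , 0.2071]), 'tool_rot': array([ 0.5949, -0.3816,  0.5962,  0.381 ]), 'contact_force': array([0.6165, 0.8481, 0.5226]), 'ft_torque': array([ 0.032 ,  0.0024, -0.0157]), 'gripper_width': np.float64(0.9982)}
scene {'camera_matrix': array([[483.9661,   0.    , 253.1692],
       [  0.    , 483.9661, 192.5504],
       [  0.    ,   0.    ,   1.    ]]), 'origin': array([1.2471, 0.369 , 0.81  ]), 'orientation': array([0.4936, 0.2073, 0.3304, 0.7773])}
top {'camera_matrix': array([[398.3695,   0.    , 259.4201],
       [  0.    , 398.3695, 190.8762],
       [  0.    ,   0.    ,   1.    ]]), 'origin': array([0.3845, 0.0448, 1.1156]), 'orientation': array([-0.7016, -0.071 ,  0.0581,  0.7066])}
knob [(0.62, array([243.2, 195.6,  13.2,   8.7]))]
sleeve_wide_mid [(0.66, array([345. , 206.3,  13. ,  12. ])), (0.56, array([375. , 257.2,  14.3,  15.3])), (0.54, array([338.4, 140.3,  24.4,  28.2])), (0.52, array([362.6, 231.7,  12.1,  10.7]))]
sleeve_narrow_mid []
gauge_seat [(0.66, array([240.6, 178.6,  23.4,  59.7]))]
rail [(0.81, array([238.2, 182.9,  28.7, 119.3]))]
glue [(0.9, array([338.6, 137.4,  21.1,  26.7]))]
section [(0.79, array([242.6, 179.2,  21.1,  53.8]))]
wrist {'camera_matrix': array([[297.3186,   0.    , 258.3004],
       [  0.    , 297.3186, 192.126 ],
       [  0.    ,   0.    ,   1.    ]]), 'mount': array([[-0.0005,  0.3111, -0.9504, -0.1643],
       [-0.0001,  0.9504,  0.3111,  0.0801],
       [ 1.    ,  0.0002, -0.0004,  0.0008],
       [ 0.    ,  0.    ,  0.    ,  1.    ]])}
```

Run:
```python
import cv2
im=cv2.imread('pics/top1.png'); cv2.imwrite('pics/top1z.png',cv2.resize(im[90:290,200:420],None,fx=3.4,fy=2.9,interpolation=cv2.INTER_CUBIC)[:600,:800])
```

```text
(no output)
```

View pics/top1.png

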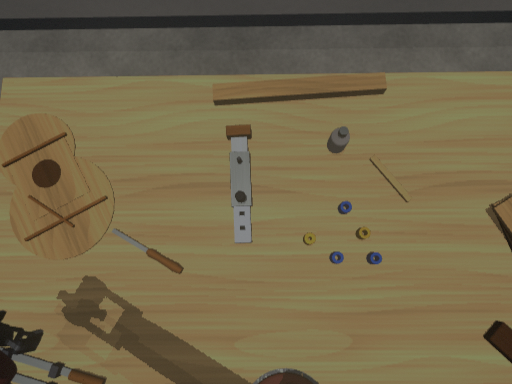

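View pics/scene1.png

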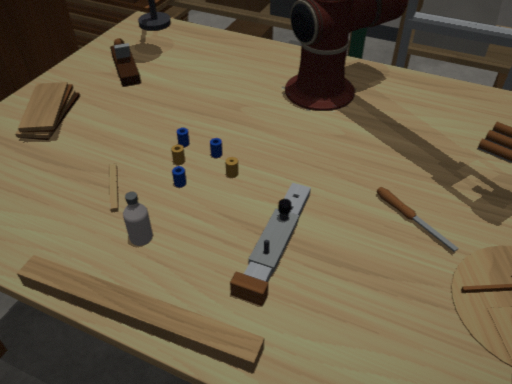

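View pics/wrist1.png

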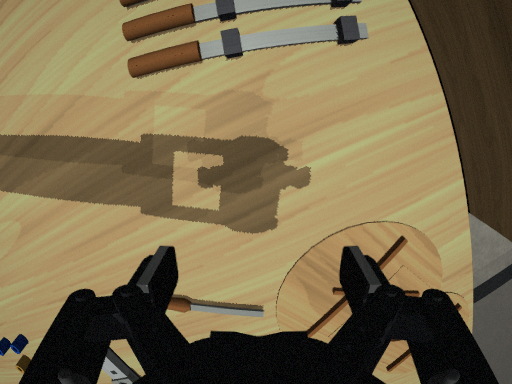

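View pics/top1z.png

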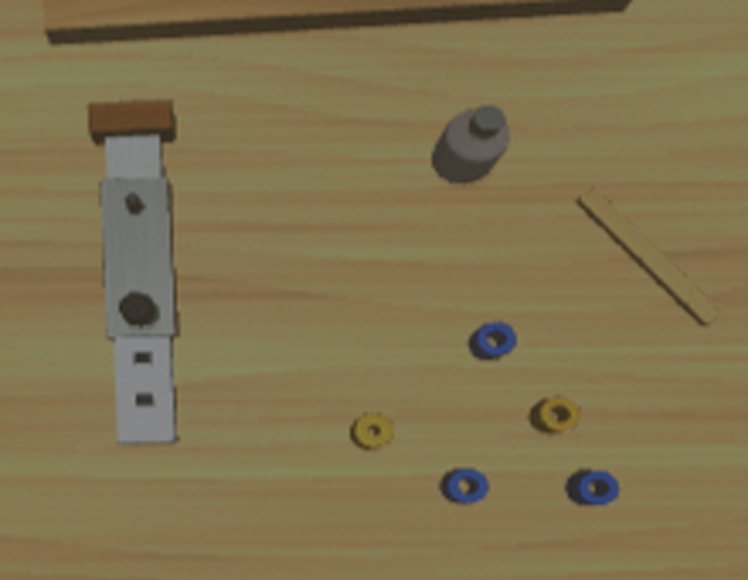

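Top view: rail runs from the end block (238,131) down to (242,242), with the post at (239,160) and the knob at (241,197). The brass sleeves are at (310,238), which has a small bore, and (364,233), which has a larger bore. Three blue look-alikes stand around the second one.

Run:
```python
from h import *
np.set_printoptions(precision=4,suppress=True)
im=cv2.imread('pics/top1.png')
hsv=cv2.cvtColor(im,cv2.COLOR_BGR2HSV)
cv2.imwrite('pics/sl.png',cv2.resize(im[190:275,295:390],None,fx=7,fy=7,interpolation=cv2.INTER_CUBIC))
cv2.imwrite('pics/ra.png',cv2.resize(im[120:250,215:270],None,fx=4.6,fy=4.6,interpolation=cv2.INTER_CUBIC))
s=cv2.imread('pics/scene1.png')
cv2.imwrite('pics/sc.png',cv2.resize(s[110:310,100:320],None,fx=3,fy=3,interpolation=cv2.INTER_CUBIC))
print('wide',at_z('top',364,232.5,.044),'nar',at_z('top',310,238.5,.044))
print('knob',at_z('top',240.8,196,.08),'post',at_z('top',239,159.5,.068))
print('glue',at_z('top',343,132,.13))
for b in [(345,207),(337,257),(375,257.5)]: print('blue',at_z('top',*b,.044))
print(at_z('top',241.7,213,.026),at_z('top',242.2,227.5,.026))
```

```text
wide [ 0.4671 -0.2149  0.044 ] nar [ 0.4521 -0.0706  0.044 ]
knob [0.5627 0.1124 0.08  ] post [0.6654 0.1184 0.068 ]
glue [ 0.7191 -0.1539  0.13  ]
blue [ 0.5363 -0.1674  0.044 ]
blue [ 0.403  -0.1404  0.044 ]
blue [ 0.4011 -0.2403  0.044 ]
[0.5244 0.1133 0.026 ] [0.4844 0.1119 0.026 ]
```

View pics/sl.png

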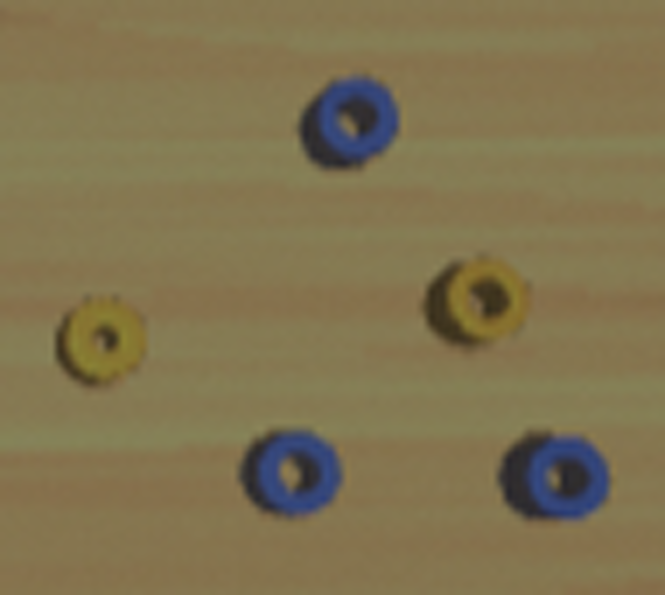

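View pics/ra.png

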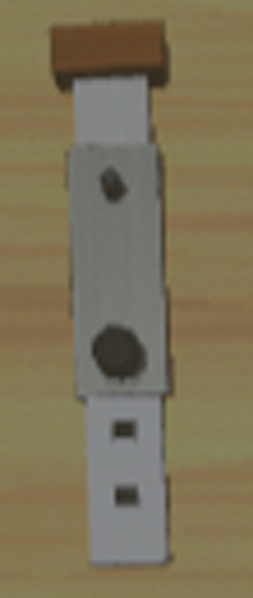

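View pics/sc.png

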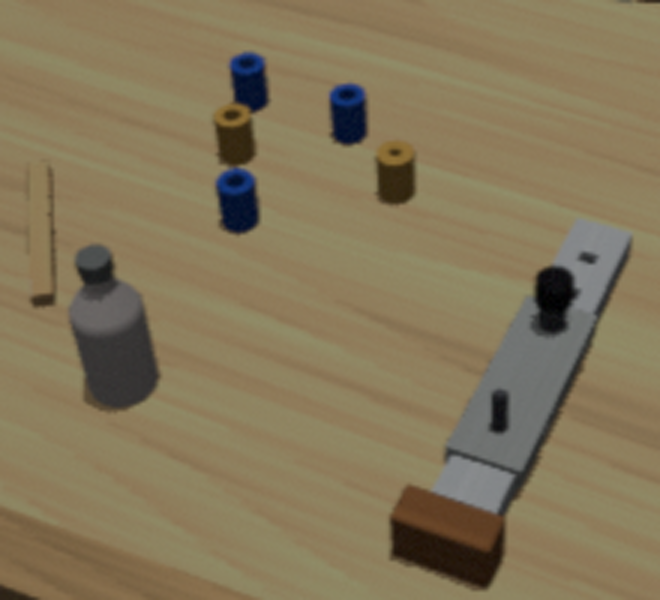

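Run:
```python
from h import *
np.set_printoptions(precision=4,suppress=True)
s=manip.state(); print(s['time'],s['tool_pos']); M=rot(s['tool_rot']); print(M)
print('jaw yaw deg',np.degrees(np.arctan2(M[1,2],M[0,2])))
for n,p,z in [('wide',(364.5,232.8),.044),('nar',(310,238.5),.044)]: print(n,at_z('top',*p,z))
# scene-cross-check
print(at_z('scene',100+232/3,110+115/3,.044),at_z('scene',100+395/3,110+152/3,.044),at_z('scene',100+500/3,110+396/3,.068),at_z('scene',100+555/3,110+276/3,.080))
```

```text
0.5 [0.2615 0.5676 0.2082]
[[-0.0001 -0.9082  0.4185]
 [-0.0001  0.4185  0.9082]
 [-1.      0.     -0.0001]]
jaw yaw deg 65.26225213625975
wide [ 0.4663 -0.2162  0.044 ]
nar [ 0.4521 -0.0706  0.044 ]
[ 0.4694 -0.2121  0.044 ] [ 0.4542 -0.0665  0.044 ] [0.6723 0.1243 0.068 ] [0.5642 0.1184 0.08  ]
```

Request:
{"op": "servo_tool", "data": {"twist": [[0,0,0.035],[0,0,0.035],[0,0,0.035],[0,0,0.035],[0,0,0.035],[0,0,0.035],[0,0,0.035]], "xyz": [[1.46,-5.6,0],[1.46,-5.6,0],[1.46,-5.6,0],[1.46,-5.6,0],[1.46,-5.6,0],[1.46,-5.6,0],[1.46,-5.6,0]], "fingers": [1,1,1,1,1,1,1]}}

```text
time: 1.38
tool_pos: [0.364, 0.174, 0.2087]
tool_rot: [0.545, -0.452, 0.544, 0.451]
contact_force: [1.0, -0.6, -0.6]
gripper_width: 1.001
```

Request:
{"op": "servo_tool", "data": {"twist": [[0,0,0.035],[0,0,0.035],[0,0,0.035],[0,0,0.035],[0,0,0.035],[0,0,0.035],[0,0,0.035],[0,0,0]], "xyz": [[1.46,-5.6,0],[1.46,-5.6,0],[1.46,-5.6,0],[1.46,-5.6,0],[1.46,-5.6,0],[1.46,-5.6,0],[1.46,-5.6,0],[0,0,0]], "fingers": [1,1,1,1,1,1,1,1]}}

```text
time: 2.38
tool_pos: [0.466, -0.2196, 0.208]
tool_rot: [0.486, -0.513, 0.487, 0.513]
contact_force: [0.5, 0.3, -0.8]
gripper_width: 0.997
```

Run:
```python
from h import *
np.set_printoptions(precision=4,suppress=True)
s=manip.state(); im=save('wrist','w2.png'); M=rot(s['tool_rot']); print(s['time'],s['tool_pos'],np.degrees(np.arctan2(M[1,2],M[0,2])),M[:,0],s['contact_force'],s['joint_pos'])
import json; json.dump([list(s['tool_pos']),list(s['tool_rot'])],open('w2.json','w'))
for n,p in dict(wide=[.4663,-.2162,.044],nar=[.453,-.069,.044],knob=[.563,.115,.08],post=[.667,.12,.068]).items(): print(n,proj('wrist',p,s))
save('top','top2.png')
```

```text
2.375 [ 0.466  -0.2196  0.208 ] 93.08087856712929 [-0.0008 -0.     -1.    ] [ 0.5444  0.3161 -0.849 ] [-0.5845 -0.2133  1.8643 -0.0004  1.4912 -2.2091]
wide [260.3853 169.3366]
nar [383.0767 166.3275]
knob [483.8842 256.7286]
post [459.0614 308.1388]
```

View pics/w2.png

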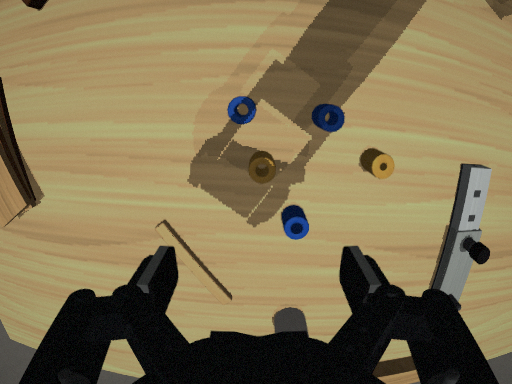

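Run:
```python
from h import *
im=cv2.imread('pics/w2.png')
a=cv2.resize(im[145:190,235:290],None,fx=10,fy=10,interpolation=cv2.INTER_CUBIC)
a=cv2.convertScaleAbs(a,alpha=1.8); cv2.imwrite('pics/w2z.png',a)
cv2.imwrite('pics/w2k.png',cv2.resize(im[155:320,420:505],None,fx=3.6,fy=3.6,interpolation=cv2.INTER_CUBIC))
```

```text
(no output)
```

View pics/w2z.png

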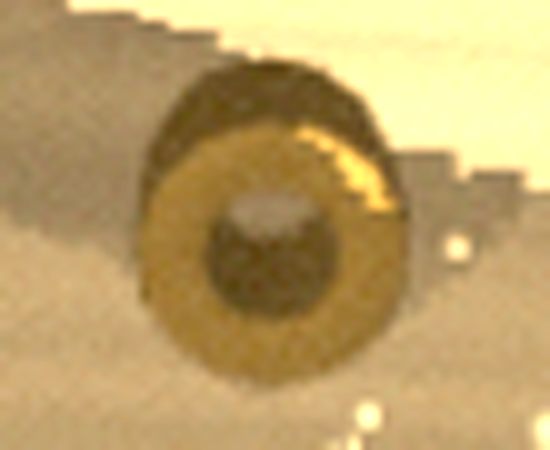

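View pics/w2k.png

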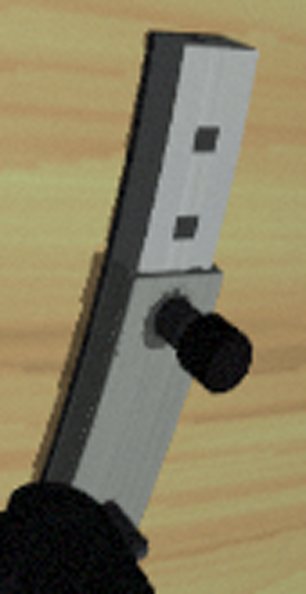

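Run:
```python
from h import *
import json
np.set_printoptions(precision=4,suppress=True)
p,q=json.load(open('w2.json')); s=dict(tool_pos=p,tool_rot=q)
print(at_z('wrist',261.8,169.8,.044,s), 'nar',at_z('wrist',383,166,.044,s))
k=(420+228/3.6-.5,155+368/3.6-.5);print(k,at_z('wrist',*k,.08,s))
for u in [(205,139),(185,227)]: 
    k=(420+u[0]/3.6-.5,155+u[1]/3.6-.5);print(k,at_z('wrist',*k,.026,s))
```

```text
[ 0.4668 -0.2146  0.044 ] nar [ 0.4526 -0.0692  0.044 ]
(482.8333333333333, 256.72222222222223) [0.5629 0.1126 0.08  ]
(476.44444444444446, 193.11111111111111) [0.4835 0.112  0.026 ]
(470.8888888888889, 217.55555555555554) [0.5232 0.1138 0.026 ]
```

Request:
{"op": "servo_tool", "data": {"twist": [[0,0,0],[0,0,0],[0,0,0],[0,0,0]], "xyz": [[0.1,0.5,-4],[0,0,-4],[0,0,-4],[0,0,0]], "fingers": [1,1,1,1]}}

```text
time: 2.98
tool_pos: [0.4643, -0.2084, 0.0849]
tool_rot: [0.484, -0.512, 0.485, 0.517]
contact_force: [-0.3, 0.1, 0.2]
gripper_width: 1.006
```

Run:
```python
from h import *
np.set_printoptions(precision=4,suppress=True)
s=manip.state(); im=save('wrist','w3.png'); print(s['time'],s['tool_pos'])
print(proj('wrist',[.4668,-.2146,.044],s))
for c in ([.4668,-.2146,.044],):
  for a in np.linspace(0,2*np.pi,24,endpoint=False):
    u=proj('wrist',[c[0]+.016*np.cos(a),c[1]+.016*np.sin(a),.044],s); im[int(u[1]),int(u[0])]=(255,0,0)
cv2.imwrite('pics/w3z.png',cv2.resize(im[100:300,130:390,::-1],None,fx=3,fy=3,interpolation=cv2.INTER_NEAREST))
```

```text
2.975 [ 0.4643 -0.2084  0.0849]
[248.2924 211.1408]
```

View pics/w3z.png

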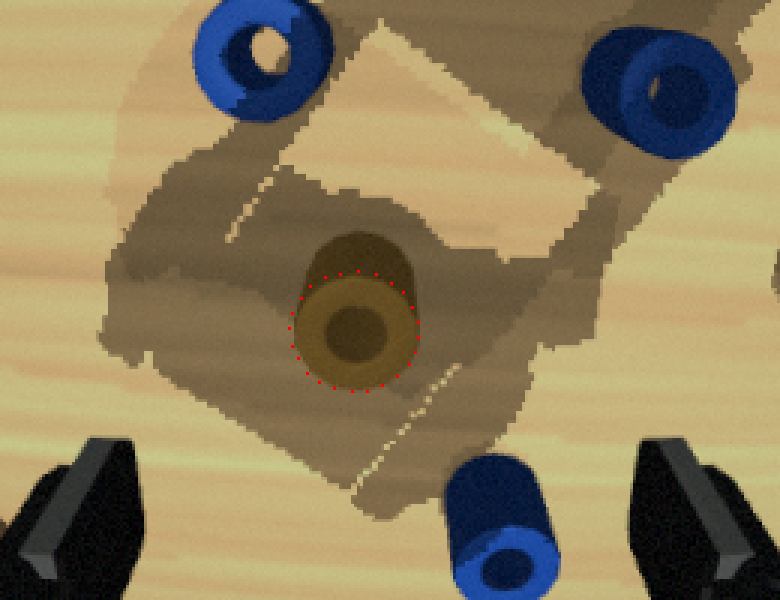

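Request:
{"op": "servo_tool", "data": {"twist": [[0,0,0]], "xyz": [[0,0,0]], "fingers": [1]}}

```text
time: 3.15
tool_pos: [0.4684, -0.2117, 0.0909]
tool_rot: [-0.485, 0.516, -0.485, -0.513]
contact_force: [-1.0, -0.2, 1.2]
gripper_width: 0.998
```

Run:
```python
from h import *
np.set_printoptions(precision=4,suppress=True)
s=manip.state(); M=rot(s['tool_rot']);print(s['time'],s['tool_pos'],s['joint_vel'],M[:,0],np.degrees(np.arctan2(M[1,2],M[0,2])))
```

```text
3.15 [ 0.4684 -0.2117  0.0909] [-0.007  -0.004  -0.0137 -0.0011 -0.0041 -0.0002] [ 0.0034 -0.0022 -1.    ] 93.38602838593792
```

Request:
{"op": "servo_tool", "data": {"twist": [[0,0,0],[0,0,0],[0,0,0],[0,0,0],[0,0,0],[0,0,0]], "xyz": [[0,-0.3,-2.5],[0,0,-2.5],[0,0,-1.5],[0,0,-0.7],[0,0,0],[0,0,0]], "fingers": [1,1,1,1,1,1]}}

```text
time: 3.9
tool_pos: [0.4677, -0.2148, 0.0174]
tool_rot: [-0.485, 0.515, -0.485, -0.514]
contact_force: [-0.3, -0.2, 0.0]
gripper_width: 0.999
```

Run:
```python
from h import *
np.set_printoptions(precision=4,suppress=True)
s=manip.state(); im=save('wrist','w4.png'); print(s['time'],s['tool_pos'],s['contact_force'])
```

```text
3.9 [ 0.4677 -0.2148  0.0174] [-0.2841 -0.1685  0.0459]
```

View pics/w4.png

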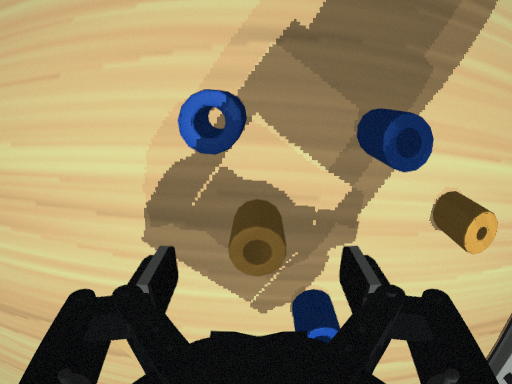

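The brass sleeve at (257,245) sits between the pads, and the blue sleeves are clear. Closing.

Request:
{"op": "servo_tool", "data": {"twist": [[0,0,0],[0,0,0],[0,0,0],[0,0,0],[0,0,0],[0,0,0]], "xyz": [[0,0,0],[0,0,0],[0,0,0],[0,0,0],[0,0,0],[0,0,0]], "fingers": [0,0,0,0,0,0]}}

```text
time: 4.7
tool_pos: [0.4673, -0.2146, 0.0168]
tool_rot: [-0.485, 0.515, -0.485, -0.514]
contact_force: [-0.3, 0.1, 4.2]
gripper_width: 0.321
```

Request:
{"op": "servo_tool", "data": {"twist": [[0,0,0],[0,0,0],[0,0,0],[0,0,0],[0,0,0]], "xyz": [[0,0,0],[0,0,1],[0,0,4],[0,0,5],[0,0,4]], "fingers": [0,0,0,0,0]}}

```text
time: 5.32
tool_pos: [0.4667, -0.2141, 0.1578]
tool_rot: [-0.485, 0.514, -0.485, -0.514]
contact_force: [1.4, 0.7, -1.3]
gripper_width: 0.322
```

Run:
```python
from h import *
np.set_printoptions(precision=4,suppress=True)
s=manip.state(); im=save('wrist','w5.png'); print(s['time'],s['tool_pos'],s['contact_force'],s['gripper_width'],s['joint_pos'])
```

```text
5.325 [ 0.4667 -0.2141  0.1578] [ 1.3605  0.7306 -1.2525] 0.3221693367498754 [-0.5752 -0.1815  1.9217  0.0001  1.4014 -2.2043]
```

View pics/w5.png

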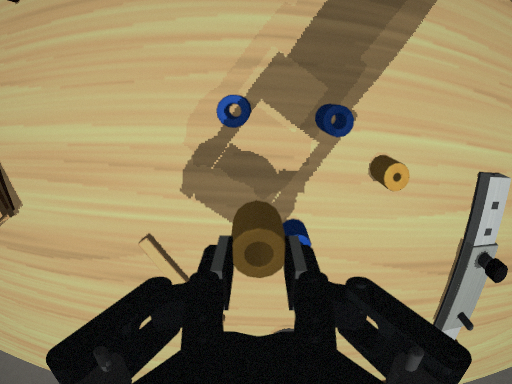

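The sleeve is held upright at (258,240). The knob at (492,268) and the post at (466,321) are both in view. Next I move beside the post.

Request:
{"op": "servo_tool", "data": {"twist": [[0,0,0],[0,0,0],[0,0,0],[0,0,0],[0,0,0],[0,0,0],[0,0,0],[0,0,0]], "xyz": [[3,3.5,0],[4,5,0],[4,5,0],[4,5,0],[3,4,0],[2,2.5,0],[0,0,0],[0,0,0]], "fingers": [0,0,0,0,0,0,0,0]}}

```text
time: 6.38
tool_pos: [0.6632, 0.0317, 0.1552]
tool_rot: [0.485, -0.514, 0.486, 0.515]
contact_force: [-0.8, -0.3, -1.8]
gripper_width: 0.326
```

Request:
{"op": "servo_tool", "data": {"twist": [[0,0,0]], "xyz": [[0,0,0]], "fingers": [0]}}

```text
time: 6.5
tool_pos: [0.6633, 0.031, 0.1559]
tool_rot: [0.485, -0.514, 0.486, 0.514]
contact_force: [-0.4, -0.3, -1.6]
gripper_width: 0.326
```

Run:
```python
from h import *
np.set_printoptions(precision=4,suppress=True)
s=manip.state(); im=save('wrist','w6.png'); M=rot(s['tool_rot']);print(s['time'],s['tool_pos'],s['contact_force'],M[:,0],np.degrees(np.arctan2(M[1,2],M[0,2])))
import json; json.dump([list(s['tool_pos']),list(s['tool_rot'])],open('w6.json','w'))
for n,p in dict(post=[.6687,.1197,.068],base=[.6687,.1197,.032],knob=[.563,.1125,.08]).items(): print(n,proj('wrist',p,s))
print('sleeve top pred',proj('wrist',np.array(s['tool_pos'])+[0,0,.0272],s))
```

```text
6.5 [0.6633 0.031  0.1559] [-0.3808 -0.2824 -1.6274] [-0.0009 -0.0001 -1.    ] 93.25943635494525
post [351.9891 199.8435]
base [341.954  188.3068]
knob [362.8578  83.1543]
sleeve top pred [256.7104 254.6056]
```

View pics/w6.png

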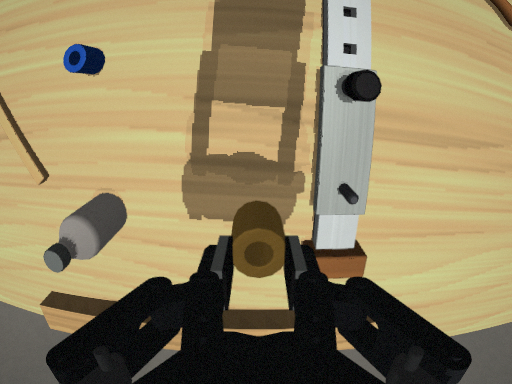

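Run:
```python
from h import *
im=cv2.imread('pics/w6.png')
a=np.hstack([cv2.resize(im[160:280,310:380],None,fx=5,fy=5,interpolation=cv2.INTER_CUBIC),cv2.resize(im[190:290,220:300],None,fx=5,fy=6,interpolation=cv2.INTER_CUBIC)])
cv2.imwrite('pics/w6z.png',cv2.convertScaleAbs(a,alpha=1.5))
cv2.imwrite('pics/w6k.png',cv2.convertScaleAbs(cv2.resize(im[0:110,310:390],None,fx=5.4,fy=5.4,interpolation=cv2.INTER_CUBIC),alpha=1.5))
```

```text
(no output)
```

View pics/w6z.png

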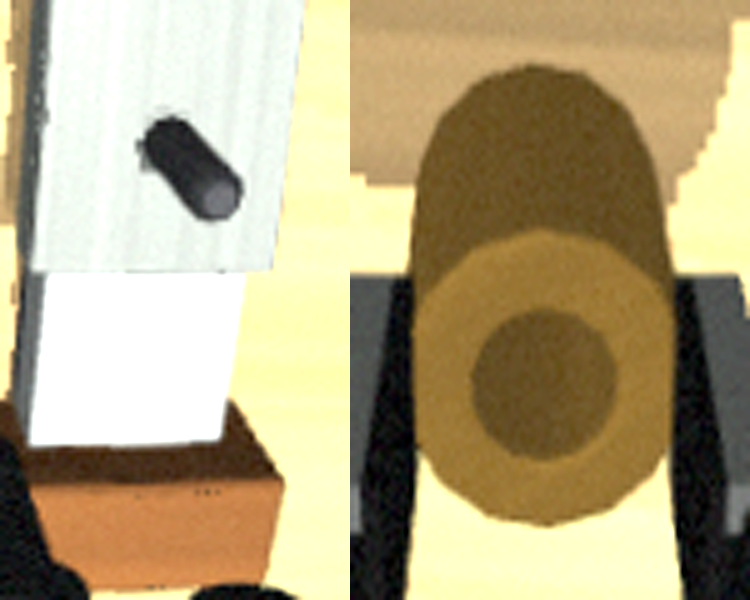

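View pics/w6k.png

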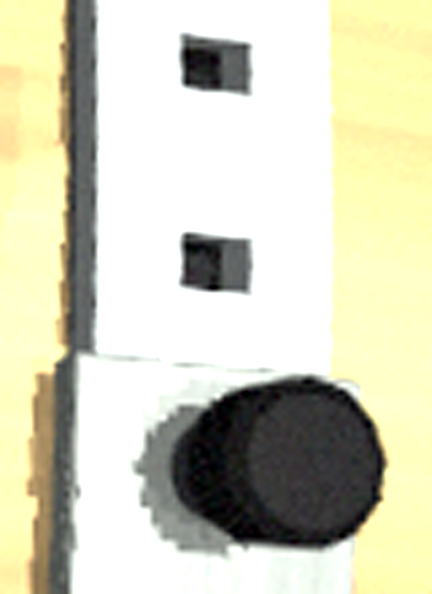

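Run:
```python
from h import *
import json
np.set_printoptions(precision=4,suppress=True)
p,q=json.load(open('w6.json')); s=dict(tool_pos=p,tool_rot=q)
print('post',at_z('wrist',353.5,198.9,.067,s),'base',at_z('wrist',343.5,187.2,.032,s))
print('sleeve',at_z('wrist',258.2,252.8,p[2]+.0272,s)-p)
f=5.4
for n,u,z in [('knob',(315,460),.08),('h70',(217,265),.026),('h110',(217,65),.026)]:
    print(n,at_z('wrist',310+u[0]/f-.5,u[1]/f-.5,z,s))
# bore bottom predicted vs wide
print(proj('wrist',np.array(p)+[0,0,.0272],s))
```

```text
post [0.668  0.1214 0.067 ] base [0.6674 0.1212 0.032 ]
sleeve [-0.0012  0.0007  0.0272]
knob [0.5637 0.117  0.08  ]
h70 [0.5245 0.1152 0.026 ]
h110 [0.4845 0.1135 0.026 ]
[256.7104 254.6056]
```

Request:
{"op": "servo_tool", "data": {"twist": [[0,0,0],[0,0,0],[0,0,0],[0,0,0],[0,0,0],[0,0,0],[0,0,0]], "xyz": [[0.3,4,0],[0.3,4,0],[0,1,-1],[0,0,-2.5],[0,0,-2],[0,0,0],[0,0,0]], "fingers": [0,0,0,0,0,0,0]}}

```text
time: 7.42
tool_pos: [0.6705, 0.1214, 0.1018]
tool_rot: [-0.486, 0.514, -0.485, -0.514]
contact_force: [0.0, -0.2, -2.1]
gripper_width: 0.319
```

```bash
cat > look.py <<'E'
from h import *
import sys,json
np.set_printoptions(precision=4,suppress=True)
t=sys.argv[1]
s=manip.state(); im=save('wrist','w%s.png'%t); M=rot(s['tool_rot']);print(s['time'],s['tool_pos'],s['contact_force'],s['gripper_width'],M[:,0],np.degrees(np.arctan2(M[1,2],M[0,2])))
json.dump([list(s['tool_pos']),list(s['tool_rot'])],open('w%s.json'%t,'w'))
i2=save('scene','s%s.png'%t); u=proj('scene',[.668,.121,.08]).astype(int)
a=cv2.resize(i2[u[1]-50:u[1]+50,u[0]-50:u[0]+50],(384,384),interpolation=cv2.INTER_CUBIC)
b=np.hstack([im[:,100:],a])[:,:,::-1]; cv2.imwrite('pics/c%s.png'%t,b)
E
python3 look.py 7
```

```text
7.425 [0.6705 0.1214 0.1018] [ 0.0499 -0.17   -2.1012] 0.3191827174424596 [ 0.0007 -0.0001 -1.    ] 93.28983563323821
```

View pics/c7.png

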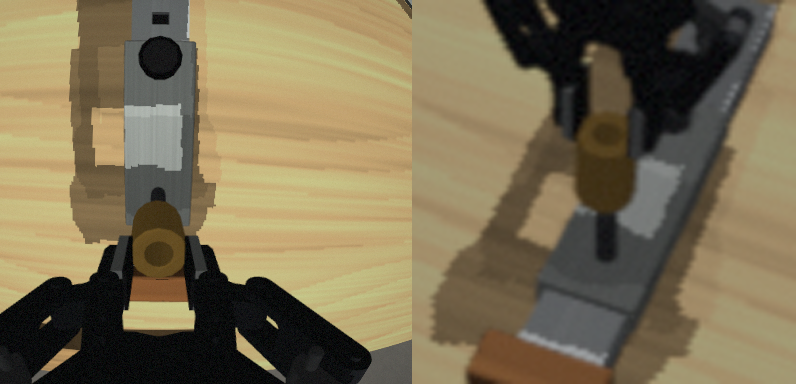

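Request:
{"op": "servo_tool", "data": {"twist": [[0,0,0],[0,0,0],[0,0,0],[0,0,0],[0,0,0]], "xyz": [[-0.1,0,-0.5],[0,0,-1],[0,0,-0.7],[0,0,-0.3],[0,0,0]], "fingers": [0,0,0,0,0]}}

```text
time: 8.15
tool_pos: [0.6688, 0.122, 0.0757]
tool_rot: [0.485, -0.514, 0.485, 0.515]
contact_force: [-0.4, -0.9, -2.0]
gripper_width: 0.324
```

```bash
python3 look.py 8
```

```text
8.15 [0.6688 0.122  0.0757] [-0.3706 -0.9285 -1.9809] 0.3235292518201053 [-0.0009 -0.0001 -1.    ] 93.33654944048244
```

View pics/c8.png

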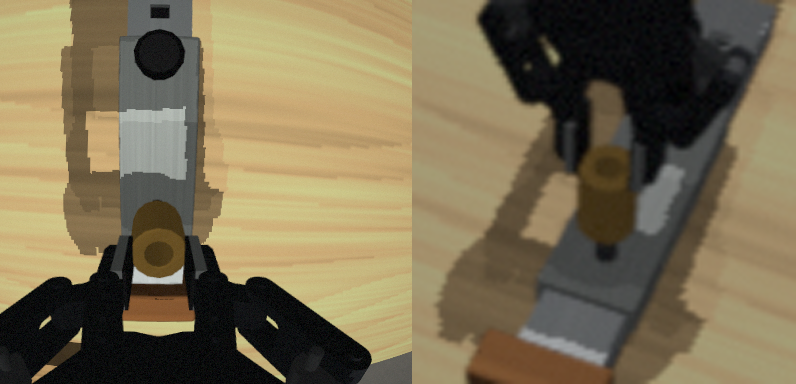

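The sleeve bottom is now about 9 mm below the post tip with no force, so it is on the post. Continuing down.

Request:
{"op": "servo_tool", "data": {"twist": [[0,0,0],[0,0,0],[0,0,0],[0,0,0],[0,0,0]], "xyz": [[0,0,-0.7],[0,0,-0.8],[0,0,-0.7],[0,0,-0.3],[0,0,0]], "fingers": [0,0,0,0,0]}}

```text
time: 8.88
tool_pos: [0.6688, 0.122, 0.0508]
tool_rot: [0.485, -0.514, 0.485, 0.515]
contact_force: [-0.4, -0.0, -1.5]
gripper_width: 0.325
```

```bash
python3 look.py 9
```

```text
8.875 [0.6688 0.122  0.0508] [-0.3812 -0.0097 -1.4896] 0.3252667391838265 [-0.0007 -0.0001 -1.    ] 93.33577835951002
```

View pics/c9.png

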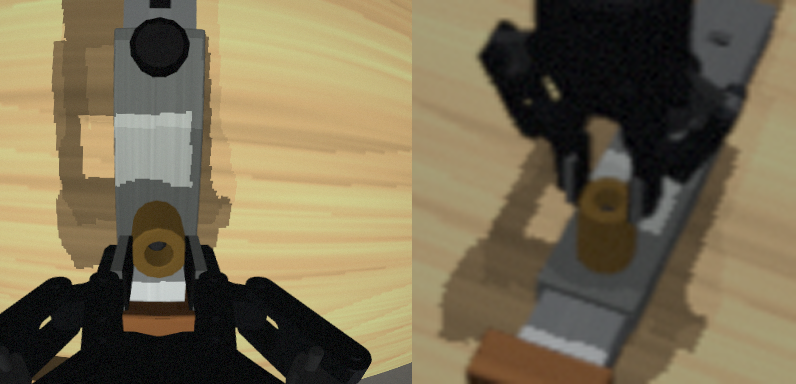

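Request:
{"op": "servo_tool", "data": {"twist": [[0,0,0],[0,0,0],[0,0,0]], "xyz": [[0,0,-0.15],[0,0,-0.1],[0,0,0]], "fingers": [0,0,0]}}

```text
time: 9.35
tool_pos: [0.6692, 0.122, 0.049]
tool_rot: [-0.485, 0.514, -0.485, -0.514]
contact_force: [-0.3, -0.4, -1.4]
gripper_width: 0.321
```

Request:
{"op": "servo_tool", "data": {"twist": [[0,0,0],[0,0,0],[0,0,0]], "xyz": [[0,0,-0.1],[0,0,0],[0,0,0]], "fingers": [0,0,0]}}

```text
time: 9.72
tool_pos: [0.6697, 0.122, 0.0488]
tool_rot: [-0.486, 0.515, -0.485, -0.514]
contact_force: [-1.5, -0.5, 4.7]
gripper_width: 0.328
```

Contact of about 6 N upward: the sleeve is on the plate. Releasing.

Request:
{"op": "servo_tool", "data": {"twist": [[0,0,0],[0,0,0],[0,0,0],[0,0,0],[0,0,0],[0,0,0],[0,0,0],[0,0,0]], "xyz": [[0,0,0],[0,0,0],[0,0,0],[0,0,1],[0,0,3],[-0.5,0,5],[-4,0,0],[0,0,0]], "fingers": [1,1,1,1,1,1,1,1]}}

```text
time: 10.72
tool_pos: [0.6225, 0.1223, 0.1386]
tool_rot: [0.485, -0.514, 0.485, 0.514]
contact_force: [0.2, -0.5, -1.1]
gripper_width: 1.001
```

Request:
{"op": "servo_tool", "data": {"twist": [[0,0,0],[0,0,0],[0,0,0],[0,0,0]], "xyz": [[-3,-0.3,0],[-3,-0.2,0],[0,0,0],[0,0,0]], "fingers": [1,1,1,1]}}

```text
time: 11.22
tool_pos: [0.5651, 0.117, 0.1383]
tool_rot: [-0.486, 0.515, -0.485, -0.514]
contact_force: [0.4, -0.2, -0.4]
gripper_width: 1.0
```

```bash
python3 look.py 10
python3 - <<'E'
from h import *
print(proj('wrist',[.5637,.117,.08]), proj('wrist',[.668,.1212,.076]))
E
```

```text
11.225 [0.5651 0.117  0.1383] [ 0.3563 -0.2292 -0.4165] 1.0002947145145542 [ 0.0013  0.     -1.    ] 93.32747354257305
[257.26639625 198.55381035] [255.5059377  299.71464413]
```

View pics/c10.png

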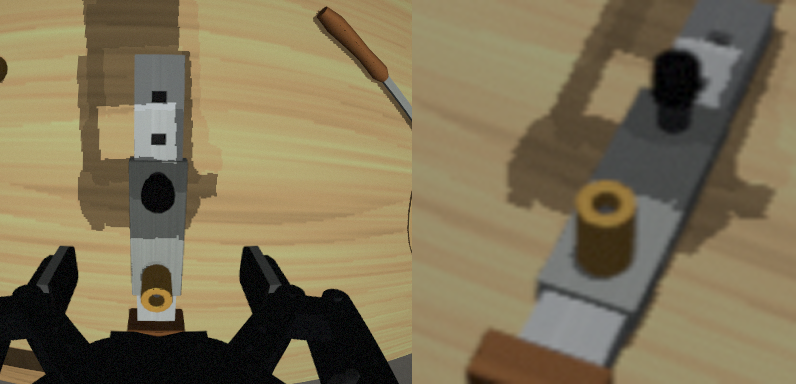

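The sleeve sits on the post at (600,230) in the scene crop, with the post end visible in its bore. The knob is at (258,195) in the wrist view, as predicted. Lowering onto it.

Request:
{"op": "servo_tool", "data": {"twist": [[0,0,-0.015],[0,0,0],[0,0,0],[0,0,0],[0,0,0],[0,0,0]], "xyz": [[-0.1,0,-3],[0,0,-3],[0,0,-2],[0,0,-1],[0,0,0],[0,0,0]], "fingers": [1,1,1,1,1,1]}}

```text
time: 12.08
tool_pos: [0.5642, 0.1171, 0.0491]
tool_rot: [-0.49, 0.511, -0.489, -0.51]
contact_force: [-0.5, -0.9, 0.2]
gripper_width: 0.999
```

```bash
python3 look.py 11
python3 - <<'E'
from h import *
print(proj('wrist',[.5637,.117,.08]))
E
```

```text
12.075 [0.5642 0.1171 0.0491] [-0.4861 -0.9045  0.2409] 0.9987462947450164 [ 0.0021  0.0002 -1.    ] 92.47341186312015
[256.4524555 257.6001725]
```

View pics/c11.png

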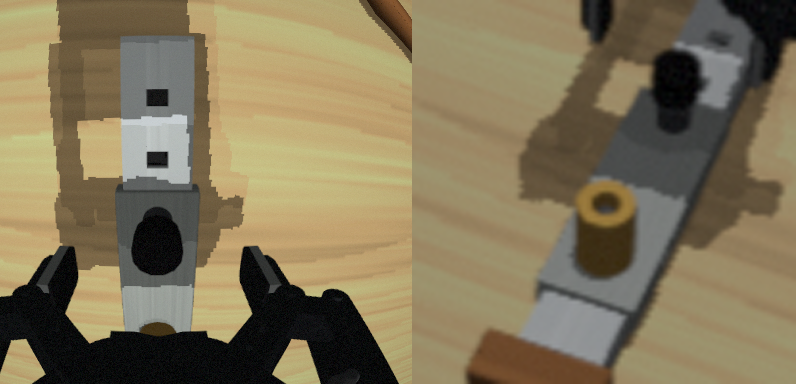

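Run:
```python
from h import *
import json
np.set_printoptions(precision=4,suppress=True)
p,q=json.load(open('w11.json')); s=dict(tool_pos=p,tool_rot=q)
im=cv2.imread('pics/w11.png')
g=cv2.convertScaleAbs(im,alpha=5)
for c in ([.5637,.117],[.5615,.1165]):
  for a in np.linspace(0,2*np.pi,36,endpoint=False):
    u=proj('wrist',[c[0]+.014*np.cos(a),c[1]+.014*np.sin(a),.08],s); g[int(u[1]+.5),int(u[0]+.5)]=(0,0,255) if c[0]>.563 else (0,255,0)
cv2.imwrite('pics/w11z.png',cv2.resize(g[195:290,215:300],None,fx=6,fy=6,interpolation=cv2.INTER_NEAREST))
print(at_z('wrist',257,251,.08,s))
```

```text
[0.5597 0.1171 0.08  ]
```

View pics/w11z.png

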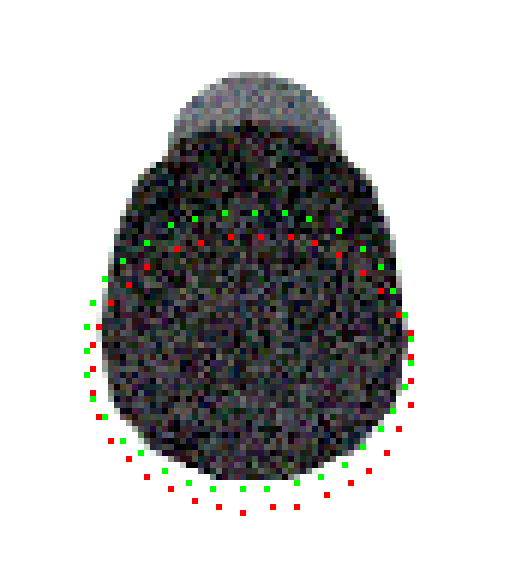

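Request:
{"op": "servo_tool", "data": {"twist": [[0,0,0],[0,0,0],[0,0,0],[0,0,0],[0,0,0],[0,0,0],[0,0,0]], "xyz": [[-0.25,0,0],[0,0,0],[0,0,0],[0,0,0],[0,0,0],[0,0,0],[0,0,0]], "fingers": [1,0,0,0,0,0,0]}}

```text
time: 13.05
tool_pos: [0.5608, 0.1164, 0.0483]
tool_rot: [-0.489, 0.511, -0.489, -0.51]
contact_force: [-2.5, -5.7, 6.0]
gripper_width: 0.287
```

```bash
python3 look.py 12
```

```text
13.05 [0.5608 0.1164 0.0483] [-2.5416 -5.6859  5.9588] 0.28662237601390306 [ 0.0001 -0.0013 -1.    ] 92.47727234452914
```

View pics/c12.png

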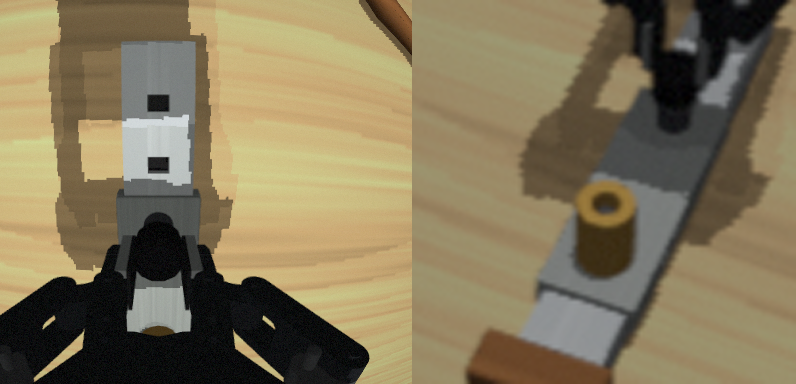

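The knob is gripped between the pads with low forces. Pulling it up.

Request:
{"op": "servo_tool", "data": {"twist": [[0,0,0],[0,0,0],[0,0,0],[0,0,0],[0,0,0]], "xyz": [[0,-0.1,0.4],[0,0,0.5],[0,0,0.5],[0,0,0.3],[0,0,0]], "fingers": [0,0,0,0,0]}}

```text
time: 13.78
tool_pos: [0.5598, 0.1162, 0.0643]
tool_rot: [0.489, -0.51, 0.489, 0.511]
contact_force: [0.5, -1.3, -9.1]
gripper_width: 0.282
```

```bash
python3 look.py 13
```

```text
13.775 [0.5598 0.1162 0.0643] [ 0.4803 -1.3241 -9.0826] 0.2821011447470477 [-0.0016  0.0001 -1.    ] 92.47887713949522
```

View pics/c13.png

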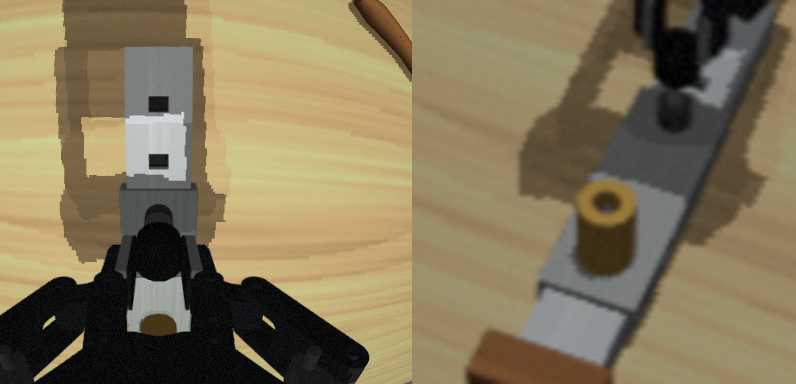

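The plunger is up about 16 mm at -9 N (the spring load). Sliding 40 mm along the rail.

Request:
{"op": "servo_tool", "data": {"twist": [[0,0,0],[0,0,0],[0,0,0],[0,0,0],[0,0,0],[0,0,0],[0,0,0]], "xyz": [[-0.6,-0.03,0],[-0.8,-0.03,0],[-0.8,-0.03,0],[-0.8,-0.03,0],[-0.7,-0.03,0],[-0.3,-0.02,0],[0,0,0]], "fingers": [0,0,0,0,0,0,0]}}

```text
time: 14.75
tool_pos: [0.5198, 0.1144, 0.0646]
tool_rot: [0.489, -0.51, 0.489, 0.511]
contact_force: [-0.0, -0.4, -8.1]
gripper_width: 0.283
```

Request:
{"op": "servo_tool", "data": {"twist": [[0,0,0],[0,0,0]], "xyz": [[0,0,0],[0,0,0]], "fingers": [0,0]}}

```text
time: 15.0
tool_pos: [0.5199, 0.1143, 0.0643]
tool_rot: [0.489, -0.51, 0.49, 0.511]
contact_force: [-1.0, -0.1, -8.8]
gripper_width: 0.284
```

```bash
python3 look.py 14
```

```text
15.0 [0.5199 0.1143 0.0643] [-1.0134 -0.0754 -8.795 ] 0.283850243720277 [-0.0022 -0.     -1.    ] 92.47334061053527
```

View pics/c14.png

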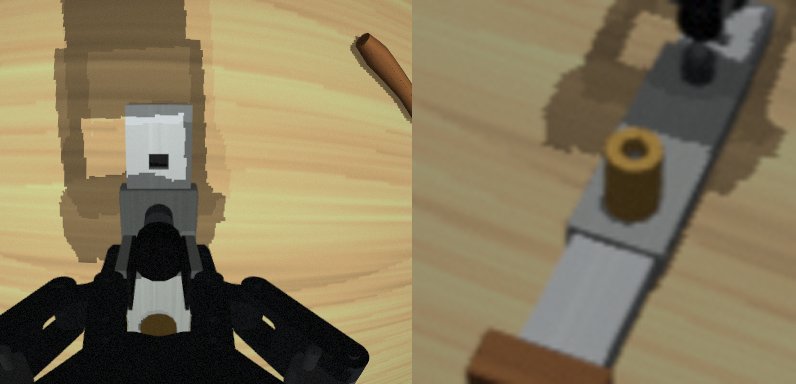

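The next visible hole sits at (157,160), where the previous one was, so the shift is exactly one pitch. Lowering the pin.

Request:
{"op": "servo_tool", "data": {"twist": [[0,0,0],[0,0,0],[0,0,0],[0,0,0]], "xyz": [[0,0,-0.4],[0,0,-0.4],[0,0,0],[0,0,0]], "fingers": [0,0,0,0]}}

```text
time: 15.6
tool_pos: [0.5204, 0.1144, 0.0567]
tool_rot: [0.489, -0.511, 0.489, 0.511]
contact_force: [-2.1, -0.6, -7.1]
gripper_width: 0.286
```

Request:
{"op": "servo_tool", "data": {"twist": [[0,0,0],[0,0,0],[0,0,0],[0,0,0]], "xyz": [[0,0,-0.4],[0,0,-0.4],[0,0,0],[0,0,0]], "fingers": [0,0,0,0]}}

```text
time: 16.1
tool_pos: [0.521, 0.1144, 0.0491]
tool_rot: [-0.489, 0.511, -0.489, -0.511]
contact_force: [-1.1, 1.2, -6.0]
gripper_width: 0.282
```

Request:
{"op": "servo_tool", "data": {"twist": [[0,0,0],[0,0,0],[0,0,0]], "xyz": [[0,0,-0.1],[0,0,0],[0,0,0]], "fingers": [0,0,0]}}

```text
time: 16.48
tool_pos: [0.5211, 0.1144, 0.0484]
tool_rot: [-0.489, 0.511, -0.489, -0.51]
contact_force: [-2.3, 0.2, -2.3]
gripper_width: 0.285
```

Request:
{"op": "servo_tool", "data": {"twist": [[0,0,0],[0,0,0],[0,0,0]], "xyz": [[0,0,-0.1],[0,0,0],[0,0,0]], "fingers": [0,0,0]}}

```text
time: 16.85
tool_pos: [0.5219, 0.1144, 0.0483]
tool_rot: [-0.49, 0.511, -0.488, -0.51]
contact_force: [-2.5, 0.3, 5.7]
gripper_width: 0.282
```

```bash
python3 look.py 15
python3 - <<'E'
from h import *
save('top','top15.png'); a=cv2.imread('pics/top15.png'); b=cv2.imread('pics/s15.png')
cv2.imwrite('pics/f15.png',np.hstack([cv2.resize(b[110:310,100:320],(440,400)),cv2.resize(a[110:290,200:362],(360,400))]))
print(manip.state()['tool_pos'],manip.state()['contact_force'])
E
```

```text
16.85 [0.5219 0.1144 0.0483] [-2.5372  0.3359  5.6853] 0.2819633106777197 [ 0.0028  0.0002 -1.    ] 92.47776521870928
[0.52192565 0.114426   0.04829721] [-2.47776226 -0.52234077  5.98021018]
```

View pics/c15.png

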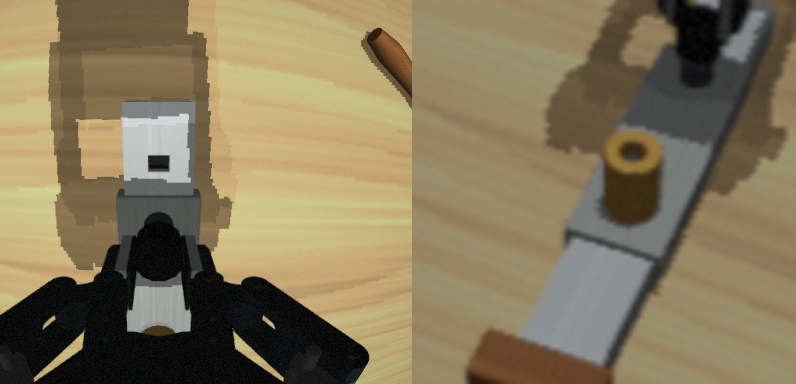

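View pics/f15.png

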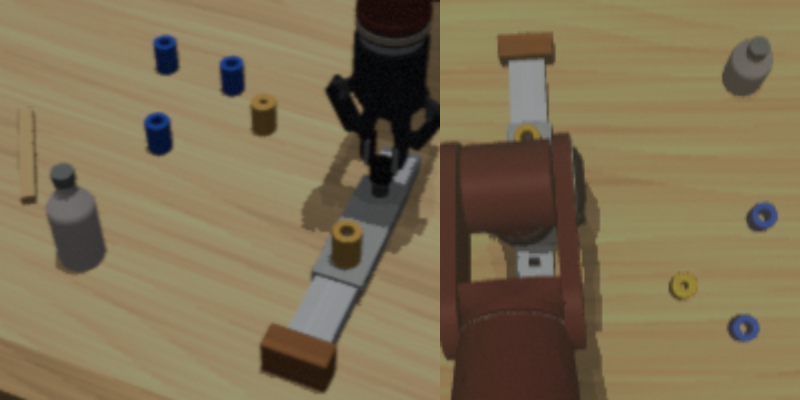

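Only the last hole (x = 110) still shows. The knob is down, the sleeve is home, and the narrow sleeve stands at its place with the bystanders unmoved.

```bash
python3 -c "
from plant import job; print(job.job_done())"
```

```text
the job is handed in; nothing more can be done
None
```

The job was carried out in the order asked and handed in at about 17 s; no verdict is reported.

- **Sleeve:** I picked the brass sleeve whose bore measured about 0.49 of its outside diameter; the 15 mm bore would give 0.47. I lowered it over the gauge post until it pressed on the plate with about 6 N, then let go. The pictures afterwards show it seated upright with the post end in its bore.
- **Lock knob:** I raised it about 16 mm, with a pull of about 9 N on the tool, then slid the section 40 mm away from the end block. I then lowered the pin into the hole at x = 70 mm.
- **Pin seated:** The tool stands at a height of 0.0483 m, the same as when it first gripped the knob with the pin down. The reading changed from a 6 N downward pull to a 6 N upward push, so the pin is bottomed, and the knob is still gripped.
- **Other things:** The narrow sleeve still stands on the bench. The blue sleeves, glue bottle, strip and chisel look undisturbed.

**Disagreement:** different views put the knob 2–4 mm apart along the rail. I re-centred the gripper on it before closing, and no check failed.

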